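# Seat a bayonet lamp module in a microscope illuminator

### The job

Fit the lamp module (the one with the flat-sided bar grip and two lugs) into the empty port on top of the white illuminator housing: lift it, line its lugs up with the port's two slots, push it down against the spring until the lugs are below the port plate, then turn it a quarter turn clockwise seen from above and press its flange flush onto the port. Finish while still gripping it and holding it turned and pressed flush, because it springs up again if let go. Leave everything else on the bench where it stands.

Things in the scene. Friction and masses are not known exactly. Their poses are not given: they have to be found in the camera images.
- lamp_grip (a point): Point inside the lamp module's bar grip, on its axis, 60 mm above its foot. The black bar grip is 50 mm long (x), 24 mm thick (y: grip it across this) and reaches from 32 to 82 mm above the foot. z is up. x also runs along the lug bar below, parallel to the bar grip. Half a turn makes no difference to the module.
- lamp_flange (a point): Centre of the underside of the lamp module's round black flange (60 mm across, underside 26 mm and top 32 mm above the foot); same axes as lamp_grip.
- lamp: Lamp module standing upright on the bench, 82 mm tall, 0.12 to 0.26 kg; origin at the centre of its foot, axes as lamp_grip. Below the flange: a stem 28 mm across, 26 mm tall, with a steel lug bar through its foot, 44 mm long, 8 mm wide, 10 mm high (its lowest 4 mm only 40 x 5 mm, a lead-in).
- port_mouth (a point): Centre of the port in the housing's top face, 80 mm above the bench. z is up; x runs along the two slots. Keyhole through a dark steel plate 10 mm thick: middle hole about 32 mm across, slot 13 mm wide and 50 mm long over all. The module's foot meets the sprung turntable 12 mm below the mouth; at 20 mm the lugs are just free to turn under the plate; at 26 mm the flange rests on the top face.
- housing: White illuminator housing, a box 170 (x) x 130 x 80 mm fixed to the bench, with black fins beyond its +x end; origin under its centre, straight below the port. Turn the module with its foot 22 to 25 mm below the mouth, then press it flush: the flange drags if turned while pressed on the face. Let go, it springs up about 6 mm until the lugs catch under the plate.
- plunger (a joint): How far the sprung turntable in the port is pushed down, m: 0 at rest, 0.008 when the lugs are just under the plate, 0.014 when the flange is flush. Spring 4 N at rest, rising 0.45 N per mm (about 10 N at flush).
- rotor (a joint): How far the turntable is turned clockwise seen from above, rad: 0 at rest, stop at 1.65. Its four dogs, in line with the slots at rest, take the lug bar in a 13 mm gap with up to about 0.25 rad of play. Return spring 0.02 N m at rest to 0.11 N m at a quarter turn.
- plug: Bystander: blanking plug, black, standing upright, 50 mm tall, flange 60 mm across with a round head 44 mm across, no lugs. It and the lamp module may swap places. Origin under its centre.
- dish: Bystander: clear round dish 58 mm across, 15 mm tall; origin under its centre.
- objective: Bystander: steel microscope objective standing upright, 34 mm across, 55 mm tall; origin under its centre.
- bottle: Bystander: amber bottle 50 mm across, 110 mm tall; origin under its centre.
- tipbox: Bystander: blue box 120 x 80 x 55 mm; origin under its centre.
- driver: Bystander: screwdriver 160 mm long lying on the bench, handle towards its -x.
- slidebox: Bystander: white box 90 x 60 x 35 mm; origin under its centre.
Things that resemble listed ones, but are neither listed nor needed, are in the scene too. Leave any green, pink or turquoise look-alike of the lamp alone.

How it is judged:
On the way, in this order (a step that is already met when the one before it is completed fails the run):
1. the lamp module is lifted in the gripper (height (world z) of lamp above 0.03 m and contact force between the fingers and lamp above 1 N), for 0.2 s.
2. it is pushed into the port, lugs in line with the slots, until they are under the plate (value of joint plunger above 0.0075 m and value of joint rotor below 0.35 rad and horizontal distance between lamp_flange and port_mouth below 0.006 m and z of lamp_flange in the frame of port_mouth below 0.0065 m and contact force between the fingers and lamp above 1 N), for 0.1 s.
At the end, for the whole second after the job is handed in: Lamp module in the port, upright within 0.1 rad, centred within 5 mm, turned clockwise at least 1.3 rad from the slots (rotor past 1.0), flange within 3 mm of the port face, plunger down over 10.5 mm, still gripped (over 2 N) for the last second (value of joint rotor above 1 rad and angle between the x axis of lamp_grip and the x axis of port_mouth, either way round above 1.3 rad and z of lamp_flange in the frame of port_mouth below 0.003 m and value of joint plunger above 0.0105 m and horizontal distance between lamp_flange and port_mouth below 0.005 m and angle between lamp's own z axis and vertical below 0.1 rad and contact force between the fingers and lamp above 2 N); the arm keeps its last pose, push and grip.
It fails at once if another thing on the bench is moved more than 30 mm (distance of any of plug, dish, objective, bottle, tipbox, driver, slidebox from where it was at the start of the episode above 0.03 m).
It fails at once if an upright bystander is knocked over (angle between any of plug, objective, bottle's own z axis and vertical above 0.5 rad).
It also fails if it takes over 40 s, if anything falls off the work surface, if the arm or the gripper's body presses on something with over 40 N, if the wrist force passes 120 N, or if a joint passes its speed limit or range.

### The arm

A 6-joint arm with a two-finger parallel gripper is mounted at the origin on the work surface. World frame = base frame: x ahead of the robot, y to its left, z up, the work surface at z = 0. Lengths are in m, angles in rad, forces in N, time in s.
With the tool pointing down it reaches from about 0.3 to 0.75 m from the base axis. Payload 8.5 kg.
Tool frame: the origin (TCP) lies midway between the tips of the shut fingers; the grasp point (between the pads) lies 19 mm behind it; z points along the fingers, y is the line along which they close (so a half turn about z gives the same grasp; the last joint's range is limited). The gripper opens to 85 mm and grips with 20 to 120 N. Pads are 22 mm wide; open, the fingers measure 114 mm over their backs; the gripper's body (76 mm by 85 mm) begins 54 mm behind the grasp point. The pads swing forward as they close: fully open they stand 13 mm farther back than shut.
Start: joints at [0.942, 0.381, 1.297, -0, 1.464, -0.215], TCP at [0.221, 0.504, 0.231] pointing down, gripper open.
Joint ranges: [-3.11, 3.11], [-0.89, 2.33], [0.22, 2.48], [-1.42, 4.56], [0.17, 2.85], [-2.88, 2.88]. Speed limits (rad/s): [2.39, 2.39, 3.14, 3.14, 3.14, 3.14].

### API

Orientations are given as a rotation vector (axis times angle).
In Python, from plant import ctrl gives the robot as it stands.
- The arm moves only by the tool play_rows, never from a script. Its argument "commands" is text: rows parted by semicolons, each of 7 numbers parted by spaces: the closure, from 0 (fully open) to 1 (shut), then the shift along the tool's x, y, z as a fraction of full scale, then the turn, a rotation vector about the tool's x, y, z as a fraction of full scale. A call has 1 to 5 rows; each row shifts and turns the commanded pose from where the row before left it, along the tool's axes as they then stand; what a row does not reach is not made up. Full scale, the value 1, is 400 mm for a shift and pi rad for a turn. A row lasts 1/8 s, in which the tool goes at most 62.5 mm and 10.7 degrees, less where a joint would pass 70% of its speed; a pose out of reach is approached as far as the arm can. A call with a number of a shift or a turn outside -1 to 1 is refused whole. A call with a gripper value outside its range is refused whole. The fingers move at their own pace and stop on an object; "squeeze" is the grip in N (left out, the last holds). Time passes only in rows, so rows that do not move let the fingers close. It gives the time, the measured TCP pose, the force, the opening and the grip force at its end, in the units of the state.
- ctrl.read_state(): the state, without advancing time (a new reading comes with each control period).
- ctrl.capture(name): name is "scene" or "top"; returns a dict with "img" (480x640x3 uint8, blue, green, red), "mtx" (3x3 intrinsics, pixels), "k1" (the pictures are not rectified: a ray, as slopes to the right and down, at radius r is drawn at 1 + k1 r^2 times it, then the intrinsics apply), "R" (3x3) and "t" (3): a world point X has camera coordinates R X + t. Camera axes: x right, y down, z forward; pixel columns grow to the right and rows downward; lengths in m; the calibration is good to about 2 mm. A picture is of the moment at which its call begins. There is no depth.
- ctrl.finish_job(): hands the job in; it is judged then, once.
The state is a dict: "time_s": time; "joints": joint angles; "dq": joint speeds; "joint_efforts": joint torques, N m; "ee_pos": TCP position; "eef_rot": TCP orientation; "ft_force": force on the tool from outside, world axes, zero at the start; "moment": the same for the moment, N m; "gripper_width": opening from 0.0 (shut) to 1.0 (fully open); "grasp_force": force on a finger pad.
Only numpy, scipy, OpenCV 4.12 (cv2) and the standard library are available. Lean on these libraries where they do the work, as an engineer would, in place of code of your own. Each camera call takes 0.05 s, during which the arm holds its last target. There are 200 camera calls.

## Working session

There is one attempt and no reset: what is moved stays moved. The work goes in short steps, Python scripts to look and compute and a tool call to move; the robot and the scene stay as the last step left them, time stands still between calls to the robot, and variables do not carry over. Pictures are saved under pics/ and viewed, at most 10 in all, crops included, and the job is handed in when it is done.

Besides the shell and the picture viewer there is one more tool, called after "Call:" as name(argument=value, ...) on one line, values as JSON. play_rows: Moves the arm, as the interface text tells. Shift numbers are shares of 400 mm and turn numbers shares of pi rad, none past 1 either way. Its arguments: {"type":"object","properties":{"commands":{"type":"string"},"squeeze":{"type":"number"}},"required":["commands"]}

```bash
ls; mkdir -p pics; python3 - <<'E'
from plant import ctrl
import cv2,pickle
d={}
for n in("scene","top"):
    c=ctrl.capture(n); d[n]=c; cv2.imwrite(f"pics/{n}0.png",c["img"]); print(n,c["mtx"],c["k1"],c["R"],c["t"])
pickle.dump(d,open("cap0.pkl","wb"))
print(ctrl.read_state())
E
```

```text
pics
scene [[550.81435862   0.         315.33440036]
 [  0.         550.81435862 236.72062259]
 [  0.           0.           1.        ]] -0.09606547083446429 [[ 0.06753178  0.99769566  0.00654378]
 [ 0.67372887 -0.04076369 -0.73785346]
 [-0.73588645  0.05423729 -0.67492921]] [-0.05294998 -0.34624955  1.54387511]
top [[473.59131948   0.         315.89950612]
 [  0.         473.59131948 240.44950267]
 [  0.           0.           1.        ]] -0.03410264259116683 [[-0.01379592 -0.99972611 -0.01890464]
 [-0.98093758  0.01719684 -0.19356069]
 [ 0.19383277  0.01587393 -0.98090615]] [0.01470152 0.57811252 1.10310447]
{'time_s': 0.1, 'joints': array([ 9.41708734e-01,  3.81145778e-01,  1.29815485e+00, -5.07849694e-06,
        1.46356685e+00, -2.15310818e-01]), 'dq': array([-0.00104714, -0.00096285, -0.00280038, -0.0011318 , -0.0010088 ,
        0.00094221]), 'joint_efforts': array([ 3.20883068e-03, -4.49221766e+01, -2.31661087e+01, -2.01052976e-04,
        3.60966922e-03, -2.67652507e-05]), 'ee_pos': array([0.22099733, 0.50337472, 0.23077445]), 'eef_rot': array([-6.45224964e-01, -3.07409056e+00,  1.82959227e-03]), 'ft_force': array([-0.67466704, -0.08994853, -0.01505624]), 'moment': array([ 0.0260388 , -0.06018177,  0.0665684 ]), 'grasp_force': 0.0, 'gripper_width': 0.9963281554016497}
```

View pics/top0.png

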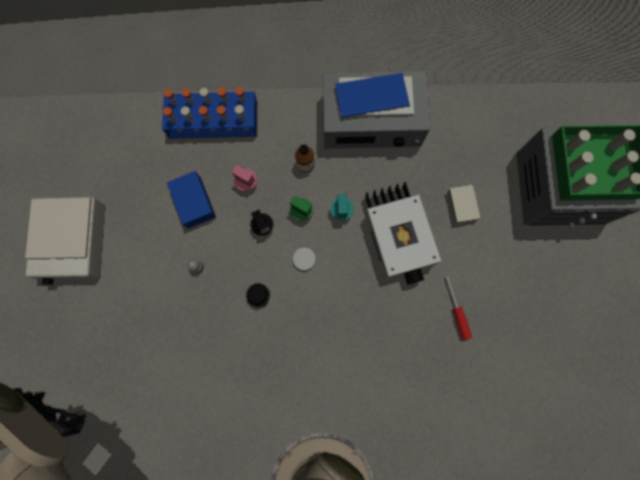

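View pics/scene0.png

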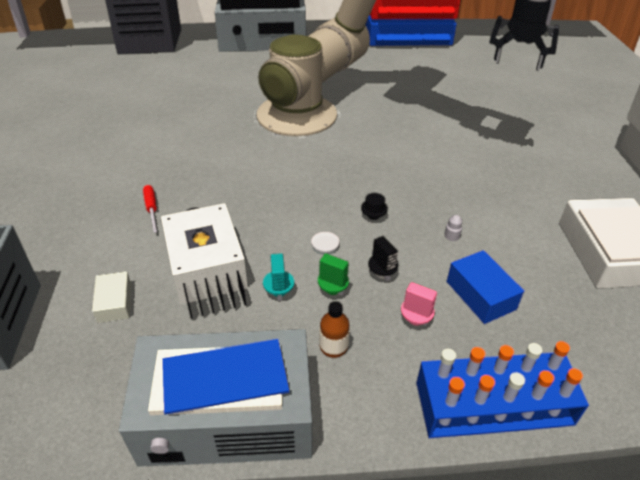

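Lamp module: top view (262,223), scene view (383,258). The plug is at top (258,295), and the port at top (403,236) and scene (202,238). I'll zoom in on the lamp and port.

```bash
python3 - <<'E'
import cv2,pickle,numpy as np
d=pickle.load(open("cap0.pkl","rb"))
def crop(n,x,y,w=50,h=37): return cv2.resize(np.clip(d[n]["img"][y-h:y+h,x-w:x+w].astype(float)*1.6,0,255).astype(np.uint8),(400,296),interpolation=cv2.INTER_CUBIC)
cv2.imwrite("pics/m.png",np.vstack([np.hstack([crop("top",262,223,25,18),crop("top",403,236)]),np.hstack([crop("scene",383,258,25,18),crop("scene",202,245)])]))
E
```

```text
(no output)
```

View pics/m.png

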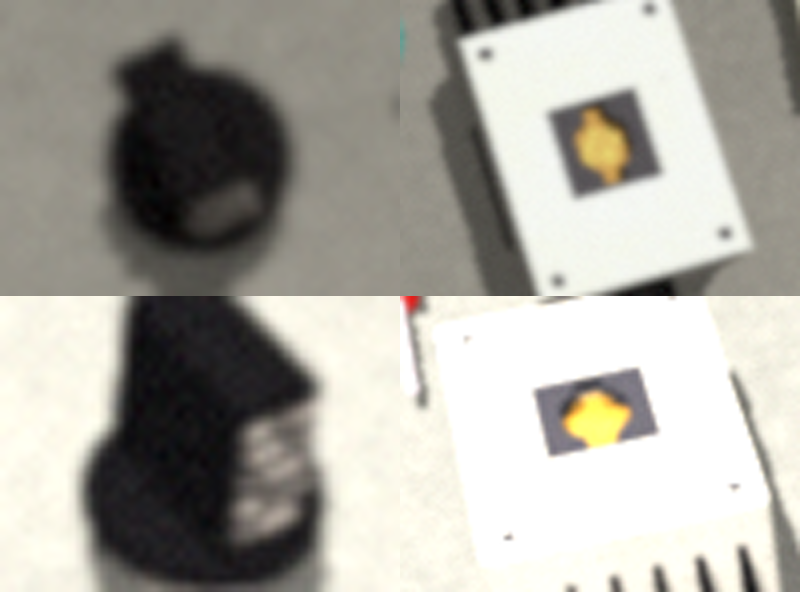

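The bar's long axis runs up-left in the top view, about 26° from world x toward +y. I'll measure the housing rectangle and get a brightened, larger view of the lamp.

```bash
cat > h.py <<'E'
import cv2,numpy as np
def ray(c,uv):
    uv=np.array(uv,float).reshape(-1,2); K=c["mtx"]
    n=cv2.undistortPoints(uv.reshape(-1,1,2),K,np.array([c["k1"],0,0,0.])).reshape(-1,2)
    return -c["R"].T@c["t"], np.c_[n,np.ones(len(n))]@c["R"]
def onz(c,uv,z):
    C,D=ray(c,uv); return (C+D*((z-C[2])/D[:,2])[:,None])[:,:2]
E
python3 - <<'E'
import cv2,pickle,numpy as np
from h import *
d=pickle.load(open("cap0.pkl","rb"))
for n,(x,y),th in(("top",(403,236),140),("scene",(202,238),140)):
    c=d[n]; g=c["img"].min(2); m=(g>th).astype(np.uint8)
    k,l,s,_=cv2.connectedComponentsWithStats(m)
    b=[i for i in range(1,k) if s[i,4]>600 and s[i,0]<x<s[i,0]+s[i,2] and s[i,1]<y<s[i,1]+s[i,3]]
    for i in b:
        cn=max(cv2.findContours((l==i).astype(np.uint8),0,1)[0],key=len).reshape(-1,2)
        r=cv2.minAreaRect((onz(c,cn,.08)*1000).astype(np.float32)); print(n,s[i],r)
    # plate and yellow
    hsv=cv2.cvtColor(c["img"],cv2.COLOR_BGR2HSV); box=np.zeros_like(g);box[y-25:y+25,x-28:x+28]=1
    ye=(hsv[...,1]>120)&(hsv[...,2]>90)&(box>0); pts=np.argwhere(ye)[:,::-1]
    print("yellow",pts.mean(0),onz(c,pts,.08).mean(0),onz(c,pts,.066).mean(0))
    pl=((g<120)&(box>0)).astype(np.uint8)
    k,l,s,_=cv2.connectedComponentsWithStats(((g<130)).astype(np.uint8))
    for i in range(1,k):
        if s[i,0]<=x<=s[i,0]+s[i,2] and s[i,1]<=y<=s[i,1]+s[i,3] and 300<s[i,4]<3000:
            cn=max(cv2.findContours((l==i).astype(np.uint8),0,1)[0],key=len).reshape(-1,2)
            print(" plate",cv2.minAreaRect((onz(c,cn,.08)*1000).astype(np.float32)))
def crop(n,x,y,w=28,h=21): return cv2.resize(np.clip(255*(d[n]["img"][y-h:y+h,x-w:x+w]/150.)**.6,0,255).astype(np.uint8),(400,300),interpolation=cv2.INTER_CUBIC)
cv2.imwrite("pics/m2.png",np.hstack([crop("top",262,223),crop("scene",383,256)]))
E
```

```text
top [ 370  196   69   78 2760] ((585.38427734375, -205.70687866210938), (164.79989624023438, 124.5860595703125), 14.870779037475586)
yellow [403.11347518 235.09929078] [ 0.58308006 -0.20405732] [ 0.58596498 -0.206461  ]
 plate ((585.156982421875, -205.6004638671875), (58.346282958984375, 58.48739242553711), 15.081578254699707)
scene [     0     37    640    443 178780] ((361.75567626953125, 167.68597412109375), (2052.5673828125, 1400.8372802734375), 89.9786376953125)
yellow [200.69387755 238.27891156] [ 0.593426  -0.2059126] [ 0.57798666 -0.20909913]
 plate ((587.8463134765625, -207.23269653320312), (50.780517578125, 52.55076217651367), 15.13569450378418)
```

View pics/m2.png

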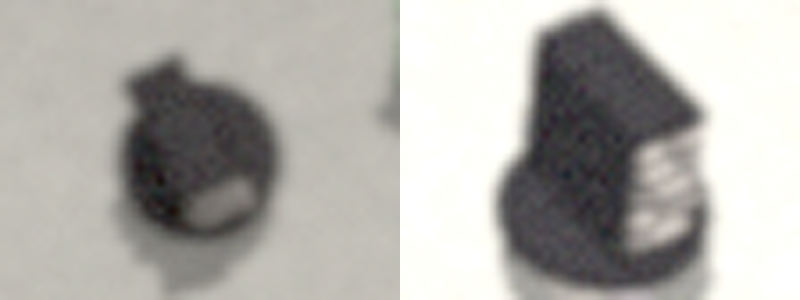

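```bash
python3 - <<'E'
import pickle
from h import *
d=pickle.load(open("cap0.pkl","rb"))
S=np.array([[140,35],[203,8],[303,115],[232,142]])/7.143-.5+[355,235]
T=np.array([[124,82],[180,54],[250,176],[186,206]])/7.143-.5+[234,202]
for n,p in(("scene",S),("top",T)):
    q=onz(d[n],p,.082)*1000; print(n,q.round(1).tolist(),q.mean(0),cv2.minAreaRect(q.astype(np.float32)))
    e=(q[2]+q[3]-q[0]-q[1]) if n=="scene" else (q[0]+q[1]-q[2]-q[3]); print(np.degrees(np.arctan2(e[1],e[0])))
# flange circle: dark silhouettes: lower half points in top
for n,p in(("top",[[120,155],[278,155],[200,240]]),):
    q=onz(d[n],np.array(p)/7.143-.5+[234,202],.03)*1000
    A=np.c_[2*q,np.ones(3)]; s=np.linalg.solve(A,(q**2).sum(1)); print("flange",s[:2],np.sqrt(s[2]+s[:2]@s[:2]))
for n,p in(("scene",[[97,210],[200,290],[308,215]]),):
    q=onz(d[n],np.array(p)/7.143-.5+[355,235],.030)*1000
    A=np.c_[2*q,np.ones(3)]; s=np.linalg.solve(A,(q**2).sum(1)); print("flange",s[:2],np.sqrt(s[2]+s[:2]@s[:2]))
from scipy.spatial.transform import Rotation as Ro
print(Ro.from_rotvec([-6.45224964e-01, -3.07409056e+00,  1.82959227e-03]).as_matrix())
E
```

```text
scene [[618.6, 122.0], [609.1, 140.4], [651.6, 159.9], [660.3, 139.8]] [634.91085638 140.49197446] ((634.5614624023438, 140.4493865966797), (46.68997573852539, 21.929519653320312), 23.633995056152344)
23.885648670064118
top [[644.1, 162.4], [653.5, 143.4], [610.5, 119.2], [600.5, 140.8]] [627.14285839 141.43002219] ((627.2943725585938, 140.79556274414062), (49.31930923461914, 23.790864944458008), 26.342578887939453)
27.829815667594016
flange [627.8679561  143.59650267] 28.20784086185564
flange [634.90975092 140.89190644] 28.634221391646527
[[-9.15608948e-01  4.02069271e-01 -7.46034322e-04]
 [ 4.02069874e-01  9.15608403e-01 -1.03374413e-03]
 [ 2.67438544e-04 -1.24646330e-03 -9.99999187e-01]]
```

Call:
play_rows(commands="0 0 0 0 0 0 -0.055; 0 0 0 0 0 0 -0.055; 0 0 0 0 0 0 -0.055; 0 0 0 0 0 0 -0.055; 0 0 0 0 0 0 -0.054", squeeze=60)

```text
time_s: 0.72
ee_pos: [0.221, 0.5034, 0.2309]
eef_rot: [0.705, -3.061, 0.001]
ft_force: [0.1, -0.0, -0.6]
gripper_width: 0.997
grasp_force: 0.0
```

```bash
cat > g.py <<'E'
import sys
from plant import ctrl
import numpy as np
from scipy.spatial.transform import Rotation as Ro
x,y,z,yaw=map(float,sys.argv[1:5])
s=ctrl.read_state(); R=Ro.from_rotvec(s["eef_rot"])
a=np.radians(yaw); Y=np.array([np.cos(a),np.sin(a),0]); Z=np.array([0,0,-1.]); X=np.cross(Y,Z)
T=Ro.from_matrix(np.c_[X,Y,Z])
print("t",s["time_s"],"pos",s["ee_pos"].round(4),"F",s["ft_force"].round(1),"grip",round(s["grasp_force"],1),round(s["gripper_width"],3),"q",s["joints"].round(2))
print("shift",(R.inv().apply(np.array([x,y,z])-s["ee_pos"])/.4).round(4),"turn",((R.inv()*T).as_rotvec()/np.pi).round(4))
E
python3 g.py .631 .141 .14 115.5
```

```text
t 0.725 pos [0.221  0.5034 0.2309] F [ 0.1 -0.  -0.6] grip 0.0 0.997 q [ 0.94  0.38  1.3   0.    1.46 -1.08]
shift [-0.5256 -1.263   0.2274] turn [-0.0001 -0.0003  0.0024]
```

Call:
play_rows(commands="0.45 -0.053 -0.126 0 0 0 0; 0.45 -0.053 -0.126 0 0 0 0; 0.45 -0.053 -0.126 0 0 0 0; 0.45 -0.053 -0.126 0 0 0 0; 0.45 -0.053 -0.126 0 0 0 0")

```text
time_s: 1.35
ee_pos: [0.4267, 0.3207, 0.2311]
eef_rot: [0.696, -3.063, 0.0]
ft_force: [0.3, 0.9, 0.6]
gripper_width: 0.546
grasp_force: 0.0
```

Call:
play_rows(commands="0.45 -0.053 -0.126 0 0 0 0; 0.45 -0.053 -0.126 0 0 0 0; 0.45 -0.053 -0.126 0 0 0 0; 0.45 -0.053 -0.126 0 0 0 0; 0.45 0 0 0 0 0 0")

```text
time_s: 1.98
ee_pos: [0.5912, 0.1742, 0.2299]
eef_rot: [0.69, -3.063, 0.0]
ft_force: [-1.0, 0.6, -0.8]
gripper_width: 0.547
grasp_force: 0.0
```

```bash
python3 g.py .631 .141 .14 115.5
```

```text
t 1.975 pos [0.5912 0.1742 0.2299] F [-1.   0.6 -0.8] grip 0.0 0.547 q [ 0.09  0.5   1.1  -0.    1.54 -1.92]
shift [-0.0547 -0.1176  0.2247] turn [ 0.     -0.0005 -0.0007]
```

Call:
play_rows(commands="0.45 -0.055 -0.118 0 0 0 0; 0.45 0 0 0.11 0 0 0; 0.45 0 0 0.11 0 0 0; 0.45 0 0 0 0 0 0")

```text
time_s: 2.48
ee_pos: [0.6275, 0.1446, 0.1404]
eef_rot: [0.696, -3.056, -0.002]
ft_force: [0.7, 1.0, 0.7]
gripper_width: 0.551
grasp_force: 0.0
```

```bash
python3 g.py .631 .141 .041 115.5; python3 - <<'E'
from plant import ctrl
import cv2,pickle,numpy as np
a=ctrl.capture("top");b=ctrl.capture("scene");pickle.dump({"top":a,"scene":b},open("cap1.pkl","wb"))
def crop(c,x,y,w=40,h=30): return cv2.resize(np.clip(255*(c["img"][y-h:y+h,x-w:x+w]/150.)**.6,0,255).astype(np.uint8),(400,300),interpolation=cv2.INTER_CUBIC)
cv2.imwrite("pics/m3.png",np.hstack([crop(a,262,220),crop(b,383,245)]))
E
```

```text
t 2.475 pos [0.6275 0.1446 0.1404] F [0.7 1.  0.7] grip 0.0 0.551 q [ 0.04  0.62  1.15  0.    1.38 -1.98]
shift [-0.0058 -0.0126  0.2483] turn [ 0.001  -0.0022  0.0008]
```

View pics/m3.png

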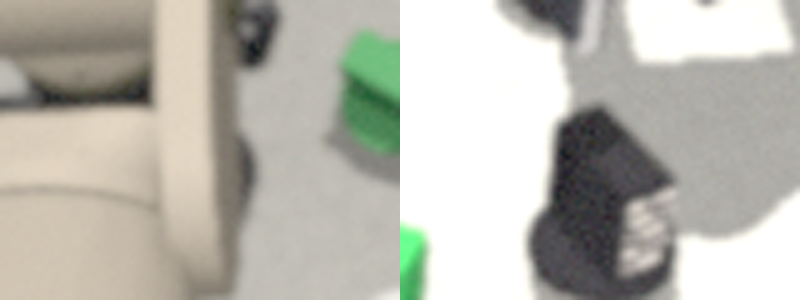

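The top view is hidden by the arm. In the scene view the bar is still standing clear, below the gripper. I'll descend now.

Call:
play_rows(commands="0.45 -0.006 -0.013 0.05 0.001 -0.002 0.001; 0.45 0 0 0.1 0 0 0; 0.45 0 0 0.09 0 0 0; 0.45 0 0 0 0 0 0")

```text
time_s: 3.08
ee_pos: [0.6342, 0.1406, 0.0473]
eef_rot: [-0.691, 3.059, -0.002]
ft_force: [0.4, 0.9, 0.9]
gripper_width: 0.552
grasp_force: 0.0
```

```bash
python3 g.py .631 .141 .041 115.5
```

```text
t 3.075 pos [0.6342 0.1406 0.0473] F [0.4 0.9 0.9] grip 0.0 0.552 q [ 0.04  0.72  1.25 -0.    1.17 -1.98]
shift [0.0068 0.0043 0.0157] turn [-0.0008  0.0015 -0.0003]
```

Call:
play_rows(commands="0.45 0.007 0.004 0.014 -0.001 0.0015 0; 1 0 0 0 0 0 0; 1 0 0 0 0 0 0; 1 0 0 0 0 0 0; 1 0 0 0 0 0 0")

```text
time_s: 3.7
ee_pos: [0.6319, 0.1407, 0.0432]
eef_rot: [-0.691, 3.061, 0.0]
ft_force: [-0.8, 1.2, 6.0]
gripper_width: 0.271
grasp_force: 61.5
```

```bash
python3 g.py .631 .141 .041 115.5
```

```text
t 3.7 pos [0.6319 0.1407 0.0432] F [-0.8  1.2  6. ] grip 61.5 0.271 q [ 0.04  0.72  1.26  0.    1.16 -1.98]
shift [0.0018 0.0017 0.0055] turn [-0.0002  0.0012 -0.0004]
```

Call:
play_rows(commands="1 0 0 -0.05 0 0 0; 1 0 0 -0.1 0 0 0; 1 0 0 -0.12 0 0 0; 1 0 0 -0.12 0 0 0; 1 0 0 0 0 0 0")

```text
time_s: 4.32
ee_pos: [0.6323, 0.1405, 0.2021]
eef_rot: [-0.689, 3.055, -0.002]
ft_force: [-0.1, -0.2, -2.1]
gripper_width: 0.274
grasp_force: 60.6
```

```bash
python3 g.py .5865 -.2064 .2 105
```

```text
t 4.325 pos [0.6323 0.1405 0.2021] F [-0.1 -0.2 -2.1] grip 60.6 0.274 q [ 0.04  0.57  1.06  0.    1.5  -1.98]
shift [ 0.476  -0.7339  0.0034] turn [-0.0008  0.003   0.058 ]
```

Call:
play_rows(commands="1 0.068 -0.105 0 0 0 0; 1 0.068 -0.105 0 0 0 0; 1 0.068 -0.105 0 0 0 0; 1 0.068 -0.105 0 0 0 0; 1 0.068 -0.105 0 0 0 0")

```text
time_s: 4.95
ee_pos: [0.5976, -0.1091, 0.1963]
eef_rot: [0.691, -3.064, -0.002]
ft_force: [0.4, -0.6, -1.8]
gripper_width: 0.276
grasp_force: 60.5
```

Call:
play_rows(commands="1 0.068 -0.105 0 0 0 0; 1 0.068 -0.105 0 0 0 0; 1 0 0 0 0 0.003 0.029; 1 0 0 0 0 0 0.029; 1 0 0 0 0 0 0")

```text
time_s: 5.58
ee_pos: [0.5849, -0.2068, 0.1963]
eef_rot: [0.41, -3.105, 0.001]
ft_force: [0.3, -0.3, -1.9]
gripper_width: 0.273
grasp_force: 60.5
```

```bash
python3 g.py .5865 -.2064 .17 105
```

```text
t 5.575 pos [ 0.5849 -0.2068  0.1963] F [ 0.3 -0.3 -1.9] grip 60.5 0.273 q [-0.53  0.53  1.14 -0.01  1.47 -2.36]
shift [-0.0046 -0.0001  0.0656] turn [ 0.0001 -0.0029  0.0002]
```

Call:
play_rows(commands="1 -0.0046 0 0.06 0 -0.003 0; 1 0 0 0.06 0 0 0; 1 0 0 0 0 0 0; 1 0 0 0 0 0 0")

```text
time_s: 6.08
ee_pos: [0.5873, -0.2065, 0.1502]
eef_rot: [-0.411, 3.112, -0.002]
ft_force: [-0.0, -0.6, -0.8]
gripper_width: 0.269
grasp_force: 60.5
```

```bash
python3 g.py .5865 -.2064 .147 105; python3 - <<'E'
from plant import ctrl
import cv2,pickle,numpy as np
a=ctrl.capture("top");b=ctrl.capture("scene");pickle.dump({"top":a,"scene":b},open("cap2.pkl","wb"))
def crop(c,x,y,w=40,h=30): return cv2.resize(np.clip(255*(c["img"][y-h:y+h,x-w:x+w]/180.)**.6,0,255).astype(np.uint8),(400,300),interpolation=cv2.INTER_CUBIC)
cv2.imwrite("pics/m4.png",np.hstack([crop(a,403,236),crop(b,202,225)]))
E
```

```text
t 6.075 pos [ 0.5873 -0.2065  0.1502] F [-0.  -0.6 -0.8] grip 60.5 0.269 q [-0.53  0.57  1.21  0.    1.35 -2.36]
shift [0.0019 0.0009 0.0079] turn [-0.0005  0.0007  0.0003]
```

View pics/m4.png

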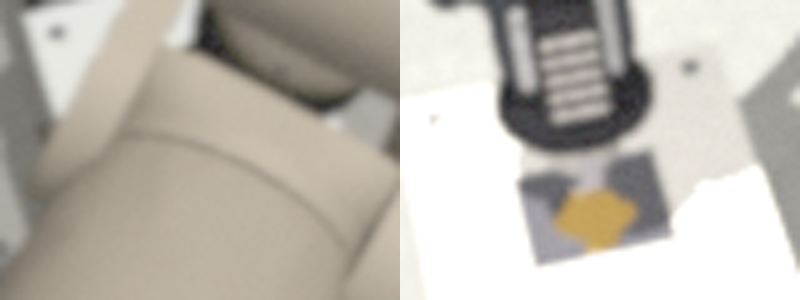

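In the scene view the flange spans crop columns 500–650 with its bottom edge at row 152. That's just above the port plate, whose corners are (520,180)–(670,235). I'll measure the flange centre against the port in this same view.

```bash
python3 - <<'E'
import pickle
from h import *
from scipy.optimize import least_squares
d=pickle.load(open("cap2.pkl","rb")); c=d["scene"]; g=c["img"].max(2).astype(float)
S=6; big=cv2.resize(g[195:255,162:242],None,fx=S,fy=S,interpolation=cv2.INTER_CUBIC)
# lower flange arc: per column, last dark->bright crossing
pts=[]
for col in range(int(22*S),int(48*S),4):
    r=big[:,col]; lo=int(20*S); seg=r[lo:int(33*S)]
    i=np.argmin(seg); 
    hi=seg[i:i+4*S].max(); th=(seg[i]+hi)/2
    k=i+np.argmax(seg[i:]>th); pts.append(((col+.5)/S-.5+162,(lo+k+.5)/S-.5+195))
pts=np.array(pts)
for z in(.131,.133,.135):
    q=onz(c,pts,z)*1000
    f=least_squares(lambda p:np.hypot(*(q-p[:2]).T)-30,[587,-207],loss="soft_l1")
    f3=least_squares(lambda p:np.hypot(*(q-p[:2]).T)-p[2],[587,-207,30],loss="soft_l1")
    print(z,f.x.round(1),f3.x.round(1),np.abs(f.fun).mean().round(2))
print(pts[::6].round(1).tolist())
# end face bottom/right edges of stripes
e=np.array([[552,125],[612,120],[540,40],[598,33]])-[400,0]
print("face",(onz(c,e[:2]/5-.5+[162,195],.139)*1000).round(1).tolist(),(onz(c,e[2:]/5-.5+[162,195],.187)*1000).round(1).tolist())
# same-style measure of initial lamp for consistency & port plate in cap0
d0=pickle.load(open("cap0.pkl","rb"))["scene"]
m=(d0["img"].min(2)>150).astype(np.uint8); m[:195]=0;m[285:]=0;m[:,:155]=0;m[:,250:]=0
k,l,s,_=cv2.connectedComponentsWithStats(m); i=1+np.argmax(s[1:,4]); print(s[i])
cn=max(cv2.findContours((l==i).astype(np.uint8),0,1)[0],key=len).reshape(-1,2)
print(cv2.minAreaRect((onz(d0,cn,.08)*1000).astype(np.float32)))
# four screws / plate corners from the m.png crop
pc=np.array([[535,390],[640,368],[657,432],[550,456]])-[400,296]
q=onz(d0,pc/4-.5+[152,208],.08)*1000; print("plate",q.round(1).tolist(),q.mean(0))
E
```

```text
0.131 [ 580. -202.] [ 593.3 -207.4   19.5] 4.08
0.133 [ 582.3 -201.5] [ 595.6 -206.9   19.5] 4.08
0.135 [ 584.6 -200.9] [ 598.  -206.4   19.4] 4.09
[[183.6, 215.9], [187.6, 216.6], [191.6, 225.2], [195.6, 224.1], [199.6, 223.6], [203.6, 223.4], [207.6, 216.4]]
face [[607.0, -212.8], [605.6, -191.2]] [[617.8, -209.1], [615.2, -189.2]]
[ 160  202   84   83 4550]
((607.0518798828125, -202.20443725585938), (220.59889221191406, 135.7429962158203), 14.668179512023926)
plate [[570.8, -237.6], [557.7, -187.9], [604.2, -176.6], [617.8, -225.7]] [ 587.62801628 -206.97004725]
```

```bash
python3 - <<'E'
import pickle
from h import *
from scipy.optimize import least_squares
d=pickle.load(open("cap2.pkl","rb")); c=d["scene"]; g=c["img"].max(2).astype(float)
print(g[212:232:1,[186,190,200,206,210]].astype(int).T)
print(g[215,176:198].astype(int),g[215,200:222].astype(int))
p=np.array([[100,108],[112,130],[135,146],[175,153],[215,147],[238,130],[250,105]])/5-.5+[162,195]
for z in(.131,.133):
    q=onz(c,p,z)*1000
    for r in(28.5,30):
        f=least_squares(lambda v:np.hypot(*(q-v).T)-r,[587,-207]); print(z,r,f.x.round(1),f.fun.round(1))
E
```

```text
[[ 78  48  21  17  18  24  25  22  24  19  39  92 144 162 160 156 160 149
  112  69]
 [ 42  29  26  24  22  21  20  23  24  24  24  23  35  81 124 146 133  94
   57  45]
 [ 93 103  80  78 107 102  62  26  18  22  21  22  43  83 105 115 114 116
  115 118]
 [  9  14  15  10   9  16  21  20  22  38  80 114 126 107  75  51  45  45
   46  44]
 [ 14  15  18  17  25  34  54  83 118 139 153 148 127  88  50  46  44  47
   46  45]]
[249 249 249 242 198 100  28  16  14  15  17  15  16  14  24  52  76  93
  85  75  73  73] [ 78  77  76  56  33  15  10  13  12  21  17  34  79 126 147 151 151 151
 150 151 150 150]
0.131 28.5 [ 585.2 -206. ] [ 0.7 -1.2 -1.   0.   1.8  0.2 -1.9]
0.131 30 [ 583.2 -206. ] [-0.6 -1.6 -0.7  0.5  2.  -0.1 -3.2]
0.133 28.5 [ 587.5 -205.5] [ 0.6 -1.2 -1.   0.1  1.8  0.2 -2. ]
0.133 30 [ 585.5 -205.5] [-0.7 -1.6 -0.7  0.6  2.  -0.1 -3.2]
```

The lamp is centred over the port to within about 1–2 mm. I'll lower it gently.

Call:
play_rows(commands="1 0.001 0.0005 0.03 0 0.0007 0; 1 0 0 0.02 0 0 0; 1 0 0 0.01 0 0 0; 1 0 0 0 0 0 0")

```text
time_s: 6.68
ee_pos: [0.5865, -0.2064, 0.125]
eef_rot: [0.41, -3.114, 0.001]
ft_force: [-0.2, -1.1, -1.9]
gripper_width: 0.273
grasp_force: 60.5
```

```bash
python3 g.py .587 -.2067 .119 105
```

```text
t 6.675 pos [ 0.5865 -0.2064  0.125 ] F [-0.2 -1.1 -1.9] grip 60.5 0.273 q [-0.53  0.59  1.25 -0.    1.3  -2.36]
shift [-0.001  -0.0011  0.015 ] turn [-0.0002 -0.0003 -0.    ]
```

Call:
play_rows(commands="1 -0.001 0 0.006 0 0 0; 1 0 0 0.006 0 0 0; 1 0 0 0.006 0 0 0; 1 0 0 0 0 0 0")

```text
time_s: 7.18
ee_pos: [0.5869, -0.2062, 0.118]
eef_rot: [0.41, -3.114, 0.001]
ft_force: [0.3, 0.3, -2.0]
gripper_width: 0.272
grasp_force: 60.5
```

```bash
python3 g.py .587 -.2067 .112 105
```

```text
t 7.175 pos [ 0.5869 -0.2062  0.118 ] F [ 0.3  0.3 -2. ] grip 60.5 0.272 q [-0.53  0.6   1.26 -0.    1.28 -2.36]
shift [ 0.     -0.0012  0.0149] turn [-0.0002 -0.0003 -0.    ]
```

Foot is about 5 mm below the mouth with no contact force, so the lead-in has entered. Continuing down.

Call:
play_rows(commands="1 0 -0.0006 0.006 0 0 0; 1 0 0 0.006 0 0 0; 1 0 0 0.006 0 0 0; 1 0 0 0 0 0 0")

```text
time_s: 7.68
ee_pos: [0.587, -0.2065, 0.1112]
eef_rot: [0.41, -3.114, 0.002]
ft_force: [-1.4, 1.0, 2.2]
gripper_width: 0.274
grasp_force: 60.9
```

```bash
python3 g.py .587 -.2067 .1 105
```

```text
t 7.675 pos [ 0.587  -0.2065  0.1112] F [-1.4  1.   2.2] grip 60.9 0.274 q [-0.53  0.61  1.26 -0.    1.27 -2.36]
shift [ 0.0002 -0.0004  0.0279] turn [-0.0003 -0.0002 -0.    ]
```

The spring contact is right at the expected height, at about 4 N. Next I'll press to foot depth 23.5 mm.

Call:
play_rows(commands="1 0 0 0.01 0 0 0; 1 0 0 0.01 0 0 0; 1 0 0 0.01 0 0 0; 1 0 0 0 0 0 0; 1 0 0 0 0 0 0")

```text
time_s: 8.3
ee_pos: [0.5872, -0.2066, 0.0995]
eef_rot: [-0.41, 3.114, -0.002]
ft_force: [-2.8, 2.2, 6.9]
gripper_width: 0.275
grasp_force: 61.6
```

```bash
python3 g.py .587 -.2067 .0995 105
```

```text
t 8.3 pos [ 0.5872 -0.2066  0.0995] F [-2.8  2.2  6.9] grip 61.6 0.275 q [-0.53  0.62  1.28 -0.    1.24 -2.36]
shift [ 0.0005 -0.0001 -0.    ] turn [-0.0005  0.     -0.    ]
```

Call:
play_rows(commands="1 0 0 0 0 0 0.046; 1 0 0 0 0 0 0.046; 1 0 0 0 0 0 0.046; 1 0 0 0 0 0 0.046; 1 0 0 0 0 0 0.046")

```text
time_s: 8.93
ee_pos: [0.5874, -0.2076, 0.0998]
eef_rot: [0.724, 3.055, -0.005]
ft_force: [-2.3, -2.9, 7.6]
gripper_width: 0.273
grasp_force: 61.6
```

```bash
python3 g.py .587 -.2066 .0995 15; python3 -c "
from plant import ctrl;print(ctrl.read_state()['moment'])"
```

```text
t 8.925 pos [ 0.5874 -0.2076  0.0998] F [-2.3 -2.9  7.6] grip 61.6 0.273 q [-0.53  0.62  1.28 -0.    1.24 -1.63]
shift [0.0021 0.0018 0.0007] turn [-0.0004  0.0012  0.2684]
[-0.64175466  0.40735979  0.09732705]
```

Call:
play_rows(commands="1 0 0 0.0005 0 0 0.046; 1 0 0 0 0 0 0.046; 1 0 0 0 0 0 0.046; 1 0 0 0 0 0 0.046; 1 0 0 0 0 0 0.046")

```text
time_s: 9.55
ee_pos: [0.5868, -0.2082, 0.0995]
eef_rot: [1.757, 2.601, -0.006]
ft_force: [-4.0, -6.0, 7.4]
gripper_width: 0.274
grasp_force: 61.6
```

Call:
play_rows(commands="1 0 0 0 0 0 0.03; 1 0 0 0 0 0 0; 1 0 0 0 0 0 0")

```text
time_s: 9.93
ee_pos: [0.5866, -0.2082, 0.0994]
eef_rot: [1.872, 2.52, -0.006]
ft_force: [-5.7, -5.7, 6.8]
gripper_width: 0.274
grasp_force: 61.6
```

```bash
python3 g.py .587 -.2066 .097 15; python3 -c "
from plant import ctrl;print(ctrl.read_state()['moment'])"
```

```text
t 9.925 pos [ 0.5866 -0.2082  0.0994] F [-5.7 -5.7  6.8] grip 61.6 0.274 q [-0.53  0.62  1.28 -0.    1.24 -0.82]
shift [0.0037 0.002  0.006 ] turn [-0.0006  0.0013  0.0099]
[-1.09301377  1.12248053  0.09366885]
```

Turned about 88°. I'll ease the side load, finish the turn, then press flush.

Call:
play_rows(commands="1 -0.0017 -0.003 0 0 0 0.01; 1 0 0 0.004 0 0 0; 1 0 0 0.004 0 0 0; 1 0 0 0 0 0 0; 1 0 0 0 0 0 0")

```text
time_s: 10.55
ee_pos: [0.5867, -0.2084, 0.0973]
eef_rot: [1.91, 2.489, -0.002]
ft_force: [-2.9, -1.6, 12.4]
gripper_width: 0.269
grasp_force: 62.4
```

```bash
python3 g.py .587 -.2066 .097 15
```

```text
t 10.55 pos [ 0.5867 -0.2084  0.0973] F [-2.9 -1.6 12.4] grip 62.4 0.269 q [-0.53  0.62  1.28 -0.    1.23 -0.79]
shift [0.0043 0.0019 0.0007] turn [ 0.0005  0.0013 -0.    ]
```

Call:
play_rows(commands="1 0 0 0.003 0 0 0; 1 0 0 0 0 0 0; 1 0 0 0 0 0 0; 1 0 0 0 0 0 0")

```text
time_s: 11.05
ee_pos: [0.5868, -0.2085, 0.0972]
eef_rot: [1.91, 2.488, -0.002]
ft_force: [-4.8, -0.9, 20.7]
gripper_width: 0.276
grasp_force: 63.4
```

```bash
python3 g.py .587 -.2066 .097 15; python3 - <<'E'
from plant import ctrl
import cv2,numpy as np
b=ctrl.capture("scene")
cv2.imwrite("pics/m5.png",cv2.resize(np.clip(255*(b["img"][195:270,150:250]/180.)**.6,0,255).astype(np.uint8),(800,600),interpolation=cv2.INTER_CUBIC))
E
```

```text
t 11.05 pos [ 0.5868 -0.2085  0.0972] F [-4.8 -0.9 20.7] grip 63.4 0.276 q [-0.53  0.62  1.28 -0.    1.23 -0.79]
shift [0.0044 0.0018 0.0004] turn [ 0.0006  0.0015 -0.    ]
```

View pics/m5.png

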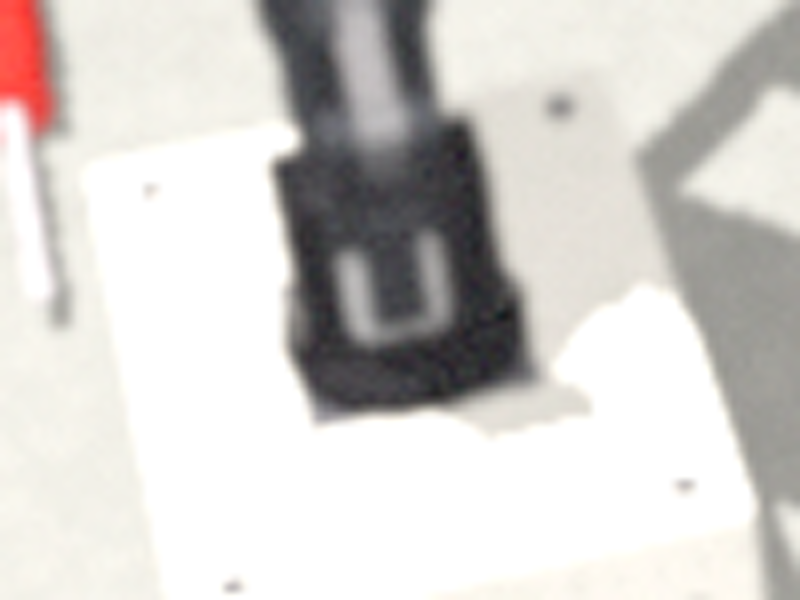

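The flange sits flush over the plate (about (410,370) in the crop), with the bar turned across the slots and still gripped. Force rose with almost no further travel, so it is bottomed out. Handing in.

```bash
python3 -c "
from plant import ctrl;print(ctrl.finish_job())"
```

```text
the job is handed in; nothing more can be done
None
```

The job is handed in: the lamp module is in the port, turned about 90° clockwise, pressed flush at about 21 N, and still gripped at about 63 N; no verdict came back.

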